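# Close the brush-washing pot

## Task

Put the brush-washing pot away closed: set the lid that fits it down gently on the rim, not dropped, so that it sits fully home and level, then swing the pot's wire bail over the lid until its bar rests in the catch hooks. Leave the smaller lid and the other things on the bench where they are.

Things in the scene. Friction and masses are not known exactly. Their poses are not given: they have to be found in the camera images.
- pot: open round steel pot fixed to the bench, 124 mm outside, 116 mm inside diameter, 90 mm high to the rim. Origin: centre of its underside; z up; the bail's hinge ears (109 mm high) are on its +y side, the two catch hooks on its -y side. With the lid home the lid's origin is 80 mm above the pot's origin
- catch (a point): midway between the pot's two upturned catch hooks, where the middle of the bail's bar rests when closed: 100 mm from the pot's axis on its -y side, 100.5 mm above the pot's origin. The hooks are 6 mm wide, 31 mm either side of this point along the pot's x, tops 103 mm high; between them is free space
- pot_rim (a point): centre of the pot's mouth, at rim height (90 mm above the pot's origin)
- bail (a joint): angle of the wire bail: 0 = closed, level over the lid, its bar in the catch hooks; grows as it opens; 1.57 = upright; up to 2.5 = leaning back away from the pot. The hinge is stiff: the bail stays where it is left. About 1.5 N at the bar moves it
- bail_hinge (a point): middle of the bail's hinge line, on the pot's +y side, 74 mm from the pot's axis and 100.5 mm above the pot's origin; the hinge line is parallel to the pot's x axis
- bail_bar (a point): middle of the bail's cross bar, the end that is swung. The bail is a U of 8 mm steel rod: two legs 80 mm apart (centres), straddling the lid's knob when closed, and this cross bar, 174 mm from the hinge line and parallel to it. Axes of the bail: x along the bar, -y from hinge to bar
- lid: round steel lid lying knob up: flange 136 mm across, 4 mm thick, its underside 10 mm above the origin; below it a spigot 109 mm across, 10 mm deep; on top a black cylindrical knob, 28 mm across, 14 to 46 mm above the origin. Origin: centre of the spigot's underside; z up. The larger of two lids: the one that fits the pot. About 0.3 kg
- lid_knob (a point): centre of the top of the larger lid's knob, 46 mm above the lid's origin
- small_lid: round steel lid lying knob up: flange 92 mm across, 4 mm thick, its underside 10 mm above the origin; below it a spigot 70 mm across, 10 mm deep; on top a black cylindrical knob, 28 mm across, 14 to 46 mm above the origin. Origin: centre of the spigot's underside; z up. The smaller of the two lids, belonging to another pot; to be left alone
- ink_tin: closed metal ink tin, 74 mm across, 85 mm high, standing; origin: centre of its underside; to be left alone
- zinc_plate: flat etching plate, 100 x 150 x 4 mm, lying on newspaper; origin: centre of its underside; to be left alone
- marker: fat marker pen, 140 mm long along its x, 19 mm thick, lying; origin: under its middle; to be left alone
There are look-alikes about, which are no part of the job. Leave any turquoise look-alike of the lid alone.

How it is judged:
By the outcome, as a careful person would: the job done as asked, in the order asked, and still so for the second after the job is handed in, with the robot touching nothing.
It also fails if it takes over 64 s, if anything falls off the work surface, if the arm or the gripper's body presses on something with over 40 N, if the wrist force passes 120 N, or if a joint passes its speed limit or range.

## Robot

A 6-joint arm with a two-finger parallel gripper is mounted at the origin on the work surface. World frame = base frame: x ahead of the robot, y to its left, z up, the work surface at z = 0. Lengths are in mm, angles in rad, forces in N, time in s.
With the tool pointing down it reaches from about 275 to 750 mm from the base axis. Payload 10.2 kg.
Tool frame: the origin (TCP) lies midway between the tips of the shut fingers; the grasp point (between the pads) lies 19 mm behind it; z points along the fingers, y is the line along which they close (so a half turn about z gives the same grasp; the last joint's range is limited). The gripper opens to 85 mm and grips with 20 to 120 N. Pads are 22 mm wide; open, the fingers measure 114 mm over their backs; the gripper's body (76 mm by 85 mm) begins 54 mm behind the grasp point. The pads swing forward as they close: fully open they stand 13 mm farther back than shut.
Start: joints at [-1.422, 0.313, 1.498, -0, 1.331, -0.223], TCP at [190.717, -489.14, 231.294] pointing down, gripper open.
Joint ranges: [-2.94, 2.94], [-0.97, 2.17], [0.19, 2.56], [-1.23, 4.37], [0.02, 3.11], [-2.88, 2.88]. Speed limits (rad/s): [2.39, 2.39, 3.01, 3.14, 3.14, 3.14].

## Interface

Orientations are given as a unit quaternion [w, x, y, z].
In Python, from rig import ctrl gives the robot as it stands.
- The arm moves only by the tool arm_command, never from a script. Its argument "increments" is a list of rows, each an object with "dr": the turn, a rotation vector about the tool's x, y, z in units of pi/4 rad (1.0 is pi/4 rad), a list of three; "offset": the shift along the tool's x, y, z in units of 120 mm (1.0 is 120 mm), a list of three; "hand": the opening, from -1 (shut) to 1 (fully open). A call has 1 to 8 rows; each row shifts and turns the commanded pose from where the row before left it, along the tool's axes as they then stand; what a row does not reach is not made up. A row lasts 1/10 s, in which the tool goes at most 50 mm and 8.59 degrees, less where a joint would pass 70% of its speed; a pose out of reach is approached as far as the arm can. A call with a number of a shift or a turn outside -1 to 1 is refused whole. A call with a gripper value outside its range is refused whole. The fingers move at their own pace and stop on an object; "grip_force" is the grip in N (left out, the last holds). Time passes only in rows, so rows that do not move let the fingers close. It gives the time, the measured TCP pose, the force, the opening and the grip force at its end, in the units of the state.
- ctrl.sense(): the state, without advancing time (a new reading comes with each control period).
- ctrl.capture(name): name is "side" or "top"; returns the picture (420x560x3 uint8, red, green, blue); there is no depth.
- ctrl.camera_info(name): a dict with "K" (3x3 intrinsics, pixels), "dist" ([k1, k2, p1, p2, k3] as OpenCV has them; the pictures are not rectified), "R" (3x3) and "t" (3): a world point X has camera coordinates R X + t. Camera axes: x right, y down, z forward; pixel columns grow to the right and rows downward; lengths in mm; the calibration is good to about 2 mm. A picture is of the moment at which its call begins. camera_info takes no time and is no camera call.
- ctrl.finish_job(): hands the job in; it is judged then, once.
The state is a dict: "time_s": time; "joints": joint angles; "dq": joint speeds; "tau": joint torques, N m; "eef_pos": TCP position; "ee_rot": TCP orientation; "force": force on the tool from outside, world axes, zero at the start; "wrist_torque": the same for the moment, N m; "grip_width": opening from 0.0 (shut) to 1.0 (fully open); "grip_force": force on a finger pad.
Only numpy, scipy, OpenCV 4.12 (cv2) and the standard library are available. Lean on these libraries where they do the work, as an engineer would, in place of code of your own. Each camera call takes 0.05 s, during which the arm holds its last target. There are 200 camera calls.

## Working session

There is one attempt and no reset: what is moved stays moved. The work goes in short steps, Python scripts to look and compute and a tool call to move; the robot and the scene stay as the last step left them, time stands still between calls to the robot, and variables do not carry over. Pictures are saved under pics/ and viewed, at most 10 in all, crops included, and the job is handed in when it is done.

Besides the shell and the picture viewer there is one more tool, called after "Call:" as name([rows], argument=value, ...), one row to a line, values as JSON. arm_command: Moves the arm, as the interface text tells. Shifts and turns lie within -1 to 1; 1 stands for 120 mm of shift or pi/4 rad of turn. Its arguments: {"type":"object","properties":{"increments":{"type":"array"},"grip_force":{"type":"number"}},"required":["increments"]}

```bash
mkdir -p pics
python3 - <<'E'
from rig import ctrl
import cv2,numpy as np
for n in("top","side"):
    cv2.imwrite(f"pics/{n}0.png",ctrl.capture(n)[...,::-1])
    i=ctrl.camera_info(n);print(n,{k:np.round(v,3).tolist() for k,v in i.items()})
print(ctrl.sense())
E
```

```text
top {'K': [[455.771, 0.0, 273.418], [0.0, 455.771, 210.542], [0.0, 0.0, 1.0]], 'dist': [-0.06, 0.0, 0.0, 0.0, 0.0], 'R': [[0.006, -1.0, 0.015], [-0.998, -0.007, -0.066], [0.066, -0.014, -0.998]], 't': [36.537, 594.933, 1174.052]}
side {'K': [[397.791, 0.0, 286.182], [0.0, 397.791, 209.716], [0.0, 0.0, 1.0]], 'dist': [-0.006, 0.0, 0.0, 0.0, 0.0], 'R': [[-0.664, -0.747, 0.02], [-0.557, 0.478, -0.679], [0.498, -0.462, -0.734]], 't': [427.255, 338.985, 814.709]}
{'time_s': 0.1, 'joints': array([-1.42240790e+00,  3.13387982e-01,  1.49833880e+00, -6.43139765e-07,
        1.33102527e+00, -2.23407206e-01]), 'dq': array([-0.00031731, -0.0010658 , -0.00079885,  0.00019762,  0.00028209,
       -0.00138219]), 'tau': array([ 2.51720798e-03, -4.12897289e+01, -2.60139692e+01, -2.10741032e-04,
        3.02167980e-03,  1.65752340e-05]), 'eef_pos': array([ 190.67714539, -488.90489013,  230.80381189]), 'ee_rot': array([-5.79305274e-04,  9.82770525e-01,  1.84829001e-01,  2.14270369e-05]), 'force': array([-1.07077454, -0.34055692, -0.35076349]), 'wrist_torque': array([-0.02884739,  0.03801136,  0.02557431]), 'grip_force': 0.0, 'grip_width': 0.9997195680269503}
```

View pics/top0.png

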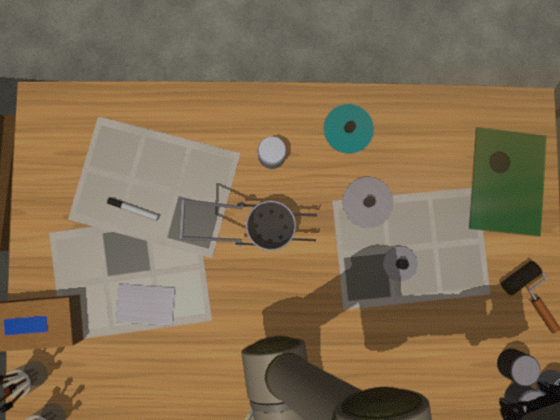

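View pics/side0.png

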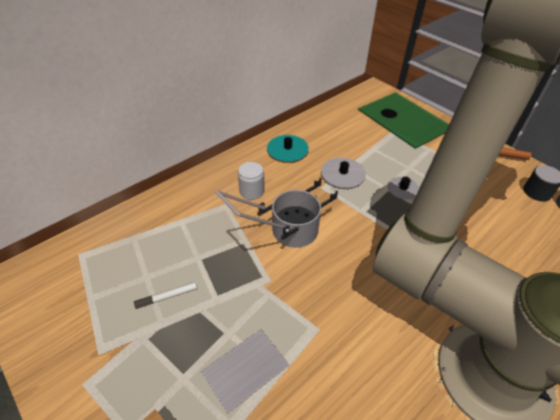

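Candidates in the top view: the large steel lid at (368,202), the small steel lid at (401,263) and the turquoise look-alike at (349,128). I pick the large steel one. The pot is at (271,225), with its bail leaning left and the hooks on the right. Next is a closer crop.

Run:
```python
import cv2,numpy as np
t=cv2.imread("pics/top0.png");s=cv2.imread("pics/side0.png")
a=cv2.resize(t[165:285,170:430],None,fx=3,fy=3,interpolation=cv2.INTER_CUBIC)
cv2.imwrite("pics/top_c.png",a)
b=cv2.resize(s[140:260,205:425],None,fx=3.6,fy=3.6,interpolation=cv2.INTER_CUBIC)
cv2.imwrite("pics/side_c.png",b)
```

```text
(no output)
```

View pics/top_c.png

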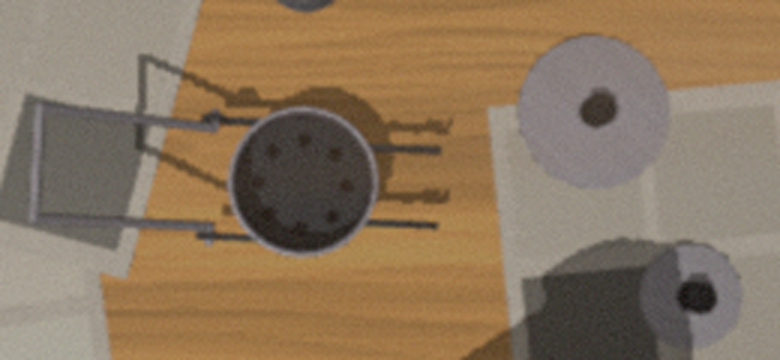

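View pics/side_c.png

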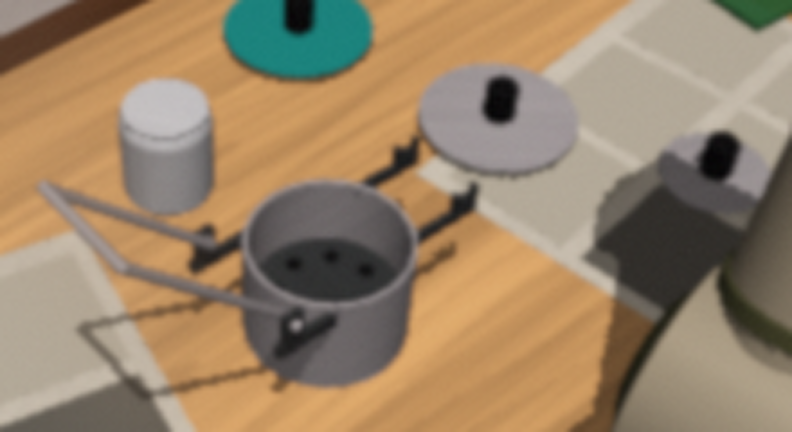

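The crops show the large lid with its flange centred at crop (593,111) and its knob at (599,108). The pot rim is at (303,181), the bar ends at (37,102) and (33,219), and the hook tips at (440,150) and (437,225). The lid choice holds: its flange is 152 crop px wide, against 100 for the small lid.

```bash
cat > h.py <<'E'
import numpy as np,cv2
from rig import ctrl
C={n:{k:np.array(v,float) for k,v in ctrl.camera_info(n).items()} for n in("top","side")}
def ray(n,p):
    c=C[n];u=cv2.undistortPoints(np.array([[p]],float),c["K"],c["dist"])[0,0]
    return -c["R"].T@c["t"], c["R"].T@np.array([u[0],u[1],1])
def atz(n,p,z):
    o,d=ray(n,p);return o+d*(z-o[2])/d[2]
def tri(pt,ps):
    A=[];b=[]
    for n,p in(("top",pt),("side",ps)):
        o,d=ray(n,p);d=d/np.linalg.norm(d);P=np.eye(3)-np.outer(d,d);A.append(P);b.append(P@o)
    x=np.linalg.lstsq(np.vstack(A),np.hstack(b),rcond=None)[0]
    return x
def proj(n,X):
    c=C[n];return cv2.projectPoints(np.array(X,float).reshape(-1,1,3),cv2.Rodrigues(c["R"])[0],c["t"],c["K"],c["dist"])[0][:,0]
E
python3 - <<'E'
from h import *
np.set_printoptions(precision=1,suppress=True)
T=lambda x,y:((x+.5)/3+170-.5,(y+.5)/3+165-.5)
S=lambda x,y:((x+.5)/3.6+205-.5,(y+.5)/3.6+140-.5)
print("rim",atz("top",T(303,181),90),atz("side",S(331,241),90),tri(T(303,181),S(331,241)))
print("flange",atz("top",T(593,111),14),atz("side",S(498,118),14))
print("knob",atz("top",T(599,108),46),tri(T(599,108),S(502,84)))
for n,a,b in(("far",(37,102),(43,186)),("near",(33,219),(122,266))):print("bar",n,tri(T(*a),S(*b)))
print("hooks",tri(T(440,150),S(413,145)),tri(T(437,225),S(472,190)), atz("top",T(440,150),103),atz("top",T(437,225),103))
print("hinge",tri(T(212,123),S(205,243)),tri(T(210,233),S(295,325)),atz("top",T(212,126),100),atz("top",T(210,229),100))
print("small",atz("top",T(697,294),46),"tin",atz("top",(272,150),85))
E
```

```text
rim [554.3  48.   90. ] [553.2  47.2  90. ] [553.9  47.5  89.8]
flange [ 620.4 -208.2   14. ] [ 616.9 -207.1   14. ]
knob [ 620.2 -206.3   46. ] [ 619.  -205.9   50.9]
bar far [603.8 239.5 229.4]
bar near [520.9 242.  230.6]
hooks [581.2 -63.   95.1] [519.6 -60.8  96. ] [579.8 -63.  103. ] [519.  -60.6 103. ]
hinge [600.4 122.2 101.8] [510.  122.1  96.2] [598.2 122.4 100. ] [514.6 123.2 100. ]
small [ 461.3 -289.8   46. ] tin [741.9  45.9  85. ]
```

Call:
arm_command([
  {"dr":[0,0,0.174],"offset":[0,0,0],"hand":1},
  {"dr":[0,0,0.174],"offset":[0,0,0],"hand":1},
  {"dr":[0,0,0.172],"offset":[0,0,0],"hand":1},
  {"dr":[0,0,0],"offset":[0.29,-0.207,0],"hand":1},
  {"dr":[0,0,0],"offset":[0.29,-0.207,0],"hand":1},
  {"dr":[0,0,0],"offset":[0.29,-0.207,0],"hand":1},
  {"dr":[0,0,0],"offset":[0.29,-0.207,0],"hand":1},
  {"dr":[0,0,0],"offset":[0.29,-0.207,0],"hand":1},
], grip_force=40)

```text
time_s: 0.9
eef_pos: [370.4, -370.1, 231.1]
ee_rot: [-0.0, 1.0, -0.018, -0.0]
force: [-0.4, 0.7, -1.4]
grip_width: 1.0
grip_force: 0.0
```

Call:
arm_command([
  {"dr":[0,0,0],"offset":[0.29,-0.207,0],"hand":1},
  {"dr":[0,0,0],"offset":[0.29,-0.207,0],"hand":1},
  {"dr":[0,0,0],"offset":[0.29,-0.207,0],"hand":1},
  {"dr":[0,0,0],"offset":[0.29,-0.207,0],"hand":1},
  {"dr":[0,0,0],"offset":[0.29,-0.207,0],"hand":1},
  {"dr":[0,0,0],"offset":[0.29,-0.207,0],"hand":1},
  {"dr":[0,0,0],"offset":[0.29,-0.207,0],"hand":1},
  {"dr":[0,0,0],"offset":[0,0,0],"hand":1},
])

```text
time_s: 1.7
eef_pos: [621.6, -203.1, 229.8]
ee_rot: [-0.001, 1.0, -0.016, -0.0]
force: [-0.4, -0.4, -0.1]
grip_width: 0.999
grip_force: 0.0
```

Call:
arm_command([
  {"dr":[0,0,0],"offset":[-0.016,0.033,0.3],"hand":1},
  {"dr":[0,0,0],"offset":[0,0,0.35],"hand":1},
  {"dr":[0,0,0],"offset":[0,0,0.35],"hand":1},
  {"dr":[0,0,0],"offset":[0,0,0.35],"hand":1},
  {"dr":[0,0,0],"offset":[0,0,0.25],"hand":1},
  {"dr":[0,0,0],"offset":[0,0,0.15],"hand":1},
  {"dr":[0,0,0],"offset":[0,0,0.02],"hand":1},
  {"dr":[0,0,0],"offset":[0,0,0],"hand":1},
])

```text
time_s: 2.5
eef_pos: [616.7, -210.7, 19.1]
ee_rot: [-0.0, 1.0, -0.018, -0.0]
force: [0.7, -0.2, -0.1]
grip_width: 0.998
grip_force: 0.0
```

Run:
```python
from h import *
print(ctrl.sense()["eef_pos"],ctrl.sense()["force"])
s=ctrl.capture("side")[...,::-1];t=ctrl.capture("top")[...,::-1]
a=cv2.resize(s[120:240,290:410],(560,560),interpolation=cv2.INTER_CUBIC)
cv2.imwrite("pics/grasp.png",a)
```

```text
[ 616.70576355 -210.7426886    19.12615406] [ 0.68434082 -0.1683426  -0.11218578]
```

View pics/grasp.png

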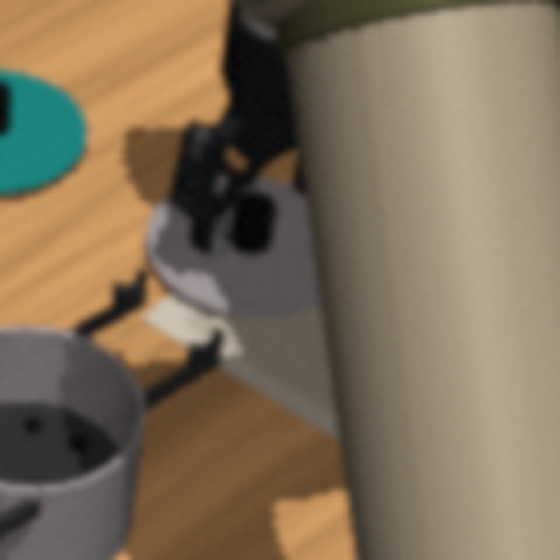

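The side view shows the fingers straddling the large lid's knob. I'll trim x and y by 3 mm and close.

Call:
arm_command([
  {"dr":[0,0,0],"offset":[0.024,-0.03,0.015],"hand":1},
  {"dr":[0,0,0],"offset":[0,0,0],"hand":1},
  {"dr":[0,0,0],"offset":[0,0,0],"hand":-1},
  {"dr":[0,0,0],"offset":[0,0,0],"hand":-1},
  {"dr":[0,0,0],"offset":[0,0,0],"hand":-1},
  {"dr":[0,0,0],"offset":[0,0,0],"hand":-1},
  {"dr":[0,0,0],"offset":[0,0,0],"hand":-1},
  {"dr":[0,0,0],"offset":[0,0,0],"hand":-1},
], grip_force=60)

```text
time_s: 3.4
eef_pos: [620.2, -207.3, 17.6]
ee_rot: [0.0, 1.0, -0.018, 0.0]
force: [-1.0, -1.7, 4.1]
grip_width: 0.309
grip_force: 59.2
```

Call:
arm_command([
  {"dr":[0,0,0],"offset":[0,0,0],"hand":-1},
  {"dr":[0,0,0],"offset":[0,0,0],"hand":-1},
  {"dr":[0,0,0],"offset":[0,0,0],"hand":-1},
  {"dr":[0,0,0],"offset":[0,0,0],"hand":-1},
])

```text
time_s: 3.8
eef_pos: [620.2, -207.2, 17.6]
ee_rot: [0.0, 1.0, -0.018, 0.0]
force: [-0.7, -1.6, 5.6]
grip_width: 0.311
grip_force: 59.2
```

Call:
arm_command([
  {"dr":[0,0,0],"offset":[0,0,-0.1],"hand":-1},
  {"dr":[0,0,0],"offset":[0,0,-0.25],"hand":-1},
  {"dr":[0,0,0],"offset":[0,0,-0.3],"hand":-1},
  {"dr":[0,0,0],"offset":[0,0,-0.3],"hand":-1},
  {"dr":[0,0,0],"offset":[0,0,-0.25],"hand":-1},
  {"dr":[0,0,0],"offset":[0,0,-0.05],"hand":-1},
  {"dr":[0,0,0],"offset":[0,0,0],"hand":-1},
  {"dr":[0,0,0],"offset":[0,0,0],"hand":-1},
])

```text
time_s: 4.6
eef_pos: [619.1, -206.5, 164.8]
ee_rot: [-0.001, 1.0, -0.018, -0.002]
force: [0.1, -1.0, -3.1]
grip_width: 0.31
grip_force: 59.3
```

Call:
arm_command([
  {"dr":[0,0,0],"offset":[-0.04,-0.15,0],"hand":-1},
  {"dr":[0,0,0],"offset":[-0.09,-0.3,0],"hand":-1},
  {"dr":[0,0,0],"offset":[-0.1,-0.35,0],"hand":-1},
  {"dr":[0,0,0],"offset":[-0.1,-0.35,0],"hand":-1},
  {"dr":[0,0,0],"offset":[-0.1,-0.35,0],"hand":-1},
  {"dr":[0,0,0],"offset":[-0.1,-0.3,0],"hand":-1},
  {"dr":[0,0,0],"offset":[-0.06,-0.2,0],"hand":-1},
  {"dr":[0,0,0],"offset":[-0.038,-0.103,0],"hand":-1},
])

```text
time_s: 5.4
eef_pos: [552.5, 50.0, 165.5]
ee_rot: [-0.0, 1.0, -0.017, -0.002]
force: [0.2, -1.5, -3.0]
grip_width: 0.306
grip_force: 59.5
```

Call:
arm_command([
  {"dr":[0,0,0],"offset":[0,0,0],"hand":-1},
  {"dr":[0,0,0],"offset":[0,0,0],"hand":-1},
  {"dr":[0,0,0],"offset":[0,0,0],"hand":-1},
])

```text
time_s: 5.7
eef_pos: [554.1, 46.8, 166.7]
ee_rot: [0.0, 1.0, -0.019, -0.0]
force: [0.1, 0.2, -2.2]
grip_width: 0.307
grip_force: 59.5
```

Run:
```python
from h import *
np.set_printoptions(precision=1,suppress=True)
e=ctrl.sense();print(e["eef_pos"],e["force"],e["grip_width"])
s=ctrl.capture("side")[...,::-1].copy();t=ctrl.capture("top")[...,::-1]
p=e["eef_pos"];a=np.linspace(0,2*np.pi,60)
f=lambda c,r,z:np.c_[c[0]+r*np.cos(a),c[1]+r*np.sin(a),0*a+z]
k=4;sub=cv2.resize(s[130:270,215:415],None,fx=k,fy=k,interpolation=cv2.INTER_CUBIC)
for X,col in((f((553.9,47.7),62,90),(0,255,0)),(f(p,68,p[2]-3.6),(0,0,255))):
    q=(proj("side",X)-[215,130]+.5)*k-.5
    cv2.polylines(sub,[np.round(q).astype(int)],True,col,1)
cv2.imwrite("pics/over.png",sub)
```

```text
[554.1  46.8 166.7] [ 0.1  0.2 -2.2] 0.30748907115097796
```

View pics/over.png

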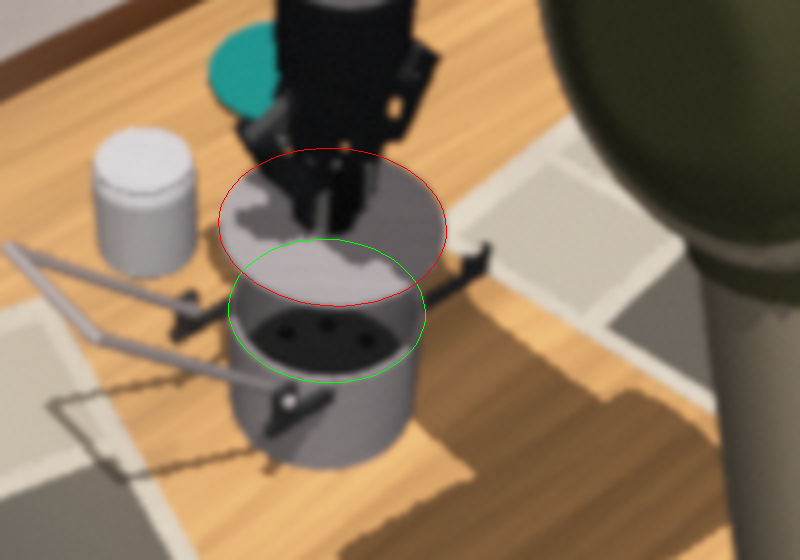

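The lid is held level and matches the red overlay. It sits over the pot rim (green) to within about 1 mm. Lowering slowly.

Call:
arm_command([
  {"dr":[0,0,0],"offset":[0,-0.007,0.08],"hand":-1},
  {"dr":[0,0,0],"offset":[0,0,0.12],"hand":-1},
  {"dr":[0,0,0],"offset":[0,0,0.12],"hand":-1},
  {"dr":[0,0,0],"offset":[0,0,0.1],"hand":-1},
  {"dr":[0,0,0],"offset":[0,0,0.04],"hand":-1},
  {"dr":[0,0,0],"offset":[0,0,0],"hand":-1},
  {"dr":[0,0,0],"offset":[0,0,0],"hand":-1},
  {"dr":[0,0,0],"offset":[0,0,0],"hand":-1},
])

```text
time_s: 6.6
eef_pos: [554.2, 48.8, 112.5]
ee_rot: [0.0, 1.0, -0.018, 0.001]
force: [-0.5, 0.1, -3.3]
grip_width: 0.311
grip_force: 59.5
```

Call:
arm_command([
  {"dr":[0,0,0],"offset":[0,0,0.016],"hand":-1},
  {"dr":[0,0,0],"offset":[0,0,0.016],"hand":-1},
  {"dr":[0,0,0],"offset":[0,0,0.016],"hand":-1},
  {"dr":[0,0,0],"offset":[0,0,0.016],"hand":-1},
  {"dr":[0,0,0],"offset":[0,0,0],"hand":-1},
  {"dr":[0,0,0],"offset":[0,0,0],"hand":-1},
])

```text
time_s: 7.2
eef_pos: [553.9, 48.8, 104.2]
ee_rot: [0.0, 1.0, -0.018, 0.0]
force: [0.2, 0.6, -2.7]
grip_width: 0.312
grip_force: 59.5
```

Call:
arm_command([
  {"dr":[0,0,0],"offset":[0,0.004,0.01],"hand":-1},
  {"dr":[0,0,0],"offset":[0,0.004,0.01],"hand":-1},
  {"dr":[0,0,0],"offset":[0,0,0.01],"hand":-1},
  {"dr":[0,0,0],"offset":[0,0,0.01],"hand":-1},
  {"dr":[0,0,0],"offset":[0,0,0.005],"hand":-1},
  {"dr":[0,0,0],"offset":[0,0,0],"hand":-1},
  {"dr":[0,0,0],"offset":[0,0,0],"hand":-1},
])

```text
time_s: 7.9
eef_pos: [553.8, 47.9, 98.8]
ee_rot: [-0.0, 1.0, -0.018, 0.0]
force: [-0.0, 0.4, -3.2]
grip_width: 0.31
grip_force: 59.5
```

Call:
arm_command([
  {"dr":[0,0,0],"offset":[0,0,0.005],"hand":-1},
  {"dr":[0,0,0],"offset":[0,0,0.004],"hand":-1},
  {"dr":[0,0,0],"offset":[0,0,0],"hand":-1},
  {"dr":[0,0,0],"offset":[0,0,0],"hand":-1},
])

```text
time_s: 8.3
eef_pos: [553.8, 47.9, 97.7]
ee_rot: [-0.0, 1.0, -0.018, -0.0]
force: [0.6, -0.1, -3.5]
grip_width: 0.305
grip_force: 59.5
```

Not touching yet, so I go down in 0.5 mm steps.

Call:
arm_command([
  {"dr":[0,0,0],"offset":[0,0,0.004],"hand":-1},
  {"dr":[0,0,0],"offset":[0,0,0.004],"hand":-1},
  {"dr":[0,0,0],"offset":[0,0,0],"hand":-1},
  {"dr":[0,0,0],"offset":[0,0,0],"hand":-1},
])

```text
time_s: 8.7
eef_pos: [553.9, 47.9, 97.5]
ee_rot: [0.0, 1.0, -0.018, 0.0]
force: [-3.0, 0.3, 5.6]
grip_width: 0.307
grip_force: 60.1
```

Call:
arm_command([
  {"dr":[0,0,0],"offset":[0,0,0.004],"hand":-1},
  {"dr":[0,0,0],"offset":[0,0,0],"hand":-1},
  {"dr":[0,0,0],"offset":[0,0,0],"hand":-1},
])

```text
time_s: 9.0
eef_pos: [553.9, 47.9, 97.5]
ee_rot: [0.0, 1.0, -0.018, 0.0]
force: [-5.7, 0.4, 9.6]
grip_width: 0.305
grip_force: 60.5
```

The lid is seated at the expected height (97.5, expected 97.6) with light contact. Releasing, then rising.

Call:
arm_command([
  {"dr":[0,0,0],"offset":[0,0,0],"hand":0.4},
  {"dr":[0,0,0],"offset":[0,0,0],"hand":0.4},
  {"dr":[0,0,0],"offset":[0,0,0],"hand":0.4},
  {"dr":[0,0,0],"offset":[0,0,0],"hand":0.4},
  {"dr":[0,0,0],"offset":[0,0,0],"hand":0.4},
  {"dr":[0,0,0],"offset":[0,0,0],"hand":0.4},
])

```text
time_s: 9.6
eef_pos: [553.8, 47.9, 96.2]
ee_rot: [-0.0, 1.0, -0.018, -0.0]
force: [-0.9, -0.6, -0.1]
grip_width: 0.7
grip_force: 0.0
```

Call:
arm_command([
  {"dr":[0,0,0],"offset":[0,0,-0.1],"hand":0.4},
  {"dr":[0,0,0],"offset":[0,0,-0.25],"hand":0.4},
  {"dr":[0,0,0],"offset":[0,0,-0.35],"hand":0.4},
  {"dr":[0,0,0],"offset":[0,0,-0.35],"hand":0.4},
  {"dr":[0,0,0],"offset":[0,0,-0.35],"hand":0.2},
  {"dr":[0,0,0],"offset":[0,0,-0.2],"hand":0},
  {"dr":[0,0,0],"offset":[0,0,0],"hand":0},
  {"dr":[0,0,0],"offset":[0,0,0],"hand":0},
])

```text
time_s: 10.4
eef_pos: [553.6, 47.9, 288.6]
ee_rot: [0.0, 1.0, -0.018, 0.0]
force: [-0.1, -0.4, -0.6]
grip_width: 0.501
grip_force: 0.0
```

Run:
```python
from h import *
np.set_printoptions(precision=1,suppress=True)
e=ctrl.sense();print(e["eef_pos"],e["force"],e["grip_width"])
s=ctrl.capture("side")[...,::-1].copy()
a=np.linspace(0,2*np.pi,60)
k=4;sub=cv2.resize(s[120:260,200:400],None,fx=k,fy=k,interpolation=cv2.INTER_CUBIC)
X=np.c_[553.9+68*np.cos(a),47.9+68*np.sin(a),0*a+94]
q=(proj("side",X)-[200,120]+.5)*k-.5
cv2.polylines(sub,[np.round(q).astype(int)],True,(0,0,255),1)
cv2.imwrite("pics/home.png",sub)
```

```text
[553.6  47.9 288.6] [-0.1 -0.4 -0.6] 0.5014534575546696
```

View pics/home.png

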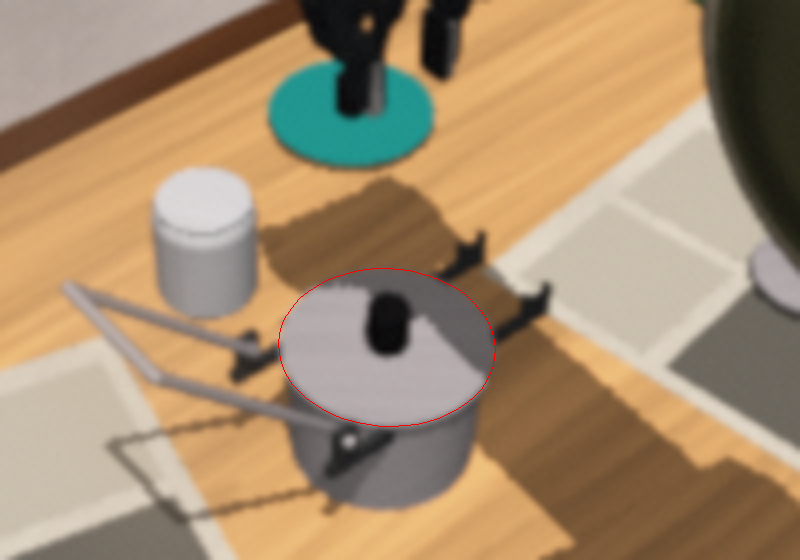

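The lid is home, level and matching its predicted outline. Now I go over the bail's bar.

Call:
arm_command([
  {"dr":[0,0,0],"offset":[0,-0.15,0],"hand":0},
  {"dr":[0,0,0],"offset":[0,-0.3,0],"hand":0},
  {"dr":[0,0,0],"offset":[0,-0.35,0],"hand":0},
  {"dr":[0,0,0],"offset":[0,-0.35,0],"hand":0},
  {"dr":[0,0,0],"offset":[0,-0.3,0],"hand":0},
  {"dr":[0,0,0],"offset":[0.004,-0.149,0],"hand":0},
  {"dr":[0,0,0],"offset":[0,0,0],"hand":0},
  {"dr":[0,0,0],"offset":[0,0,0],"hand":0},
])

```text
time_s: 11.25
eef_pos: [561.3, 238.8, 287.6]
ee_rot: [0.0, 1.0, -0.018, -0.001]
force: [-0.5, -0.4, -0.3]
grip_width: 0.496
grip_force: 0.0
```

Call:
arm_command([
  {"dr":[0,0,0],"offset":[0,0,0.1],"hand":0},
  {"dr":[0,0,0],"offset":[0,0,0.15],"hand":0},
  {"dr":[0,0,0],"offset":[0,0,0.15],"hand":0},
  {"dr":[0,0,0],"offset":[0,0,0.15],"hand":0},
  {"dr":[0,0,0],"offset":[0,0,0.09],"hand":0},
  {"dr":[0,0,0],"offset":[0,0,0],"hand":0},
  {"dr":[0,0,0],"offset":[0,0,0],"hand":0},
  {"dr":[0,0,0],"offset":[0,0,0],"hand":0},
])

```text
time_s: 12.05
eef_pos: [561.7, 239.5, 212.5]
ee_rot: [-0.0, 1.0, -0.018, 0.001]
force: [0.1, -0.2, 0.3]
grip_width: 0.5
grip_force: 0.0
```

Run:
```python
from h import *
s=ctrl.capture("side")[...,::-1].copy()
print(ctrl.sense()["eef_pos"])
cv2.imwrite("pics/bar.png",cv2.resize(s[120:260,160:360],None,fx=4,fy=4,interpolation=cv2.INTER_CUBIC))
```

```text
[561.66526695 239.5824184  212.40720187]
```

View pics/bar.png

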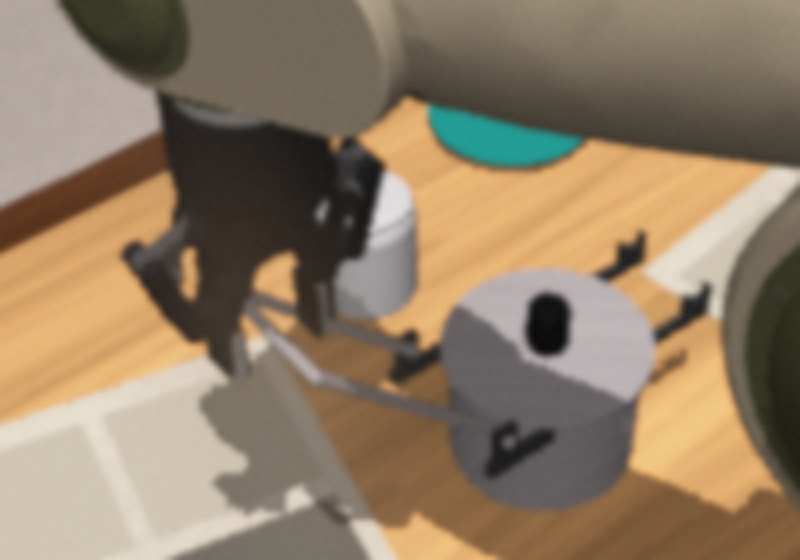

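The bar is between the fingers. Closing lightly and computing the arc table.

Call:
arm_command([
  {"dr":[0,0,0],"offset":[0,0,0],"hand":-1},
  {"dr":[0,0,0],"offset":[0,0,0],"hand":-1},
  {"dr":[0,0,0],"offset":[0,0,0],"hand":-1},
  {"dr":[0,0,0],"offset":[0,0,0],"hand":-1},
  {"dr":[0,0,0],"offset":[0,0,0],"hand":-1},
  {"dr":[0,0,0],"offset":[0,0,0],"hand":-1},
], grip_force=20)

```text
time_s: 12.7
eef_pos: [561.4, 240.1, 211.9]
ee_rot: [-0.0, 1.0, -0.018, 0.0]
force: [-0.4, 4.4, 4.8]
grip_width: 0.086
grip_force: 20.0
```

Run:
```python
from h import *
e=ctrl.sense();print(e["eef_pos"],e["grip_width"],e["force"])
h=np.array([553.9,47.8])+74*np.array([.036,.9993])
d=e["eef_pos"][:2]-h;y=-(d@[.036,.9993])
th=np.arccos(y/174);print("theta",th,"bar z",100.5+174*np.sin(th),"x off",d@[.9993,-.036])
t=np.linspace(th,0,25);P=np.c_[174*np.cos(t),-174*np.sin(t)]
for i,r in enumerate(np.round(np.diff(P,axis=0)/120,3).tolist()):print(i,r,round(t[i+1],2))
```

```text
[561.40097605 240.06521708 211.9072046 ] 0.08635411126560379 [-0.39767272  4.3786569   4.84690527]
theta 2.3192515108095577 bar z 227.99693431947742 x off 0.5741775472214314
0 [0.107, -0.09] 2.22
1 [0.115, -0.079] 2.13
2 [0.122, -0.068] 2.03
3 [0.128, -0.056] 1.93
4 [0.133, -0.043] 1.84
5 [0.137, -0.03] 1.74
6 [0.139, -0.017] 1.64
7 [0.14, -0.003] 1.55
8 [0.14, 0.01] 1.45
9 [0.138, 0.024] 1.35
10 [0.135, 0.037] 1.26
11 [0.131, 0.05] 1.16
12 [0.126, 0.062] 1.06
13 [0.119, 0.074] 0.97
14 [0.111, 0.085] 0.87
15 [0.103, 0.095] 0.77
16 [0.093, 0.105] 0.68
17 [0.082, 0.113] 0.58
18 [0.071, 0.121] 0.48
19 [0.059, 0.127] 0.39
20 [0.046, 0.132] 0.29
21 [0.034, 0.136] 0.19
22 [0.02, 0.139] 0.1
23 [0.007, 0.14] 0.0
```

Call:
arm_command([
  {"dr":[0,0,0],"offset":[0,0.107,-0.09],"hand":-1},
  {"dr":[0,0,0],"offset":[0,0.115,-0.079],"hand":-1},
  {"dr":[0,0,0],"offset":[0,0.122,-0.068],"hand":-1},
  {"dr":[0,0,0],"offset":[0,0.128,-0.056],"hand":-1},
  {"dr":[0,0,0],"offset":[0,0.133,-0.043],"hand":-1},
  {"dr":[0,0,0],"offset":[0,0.137,-0.03],"hand":-1},
  {"dr":[0,0,0],"offset":[0,0.139,-0.017],"hand":-1},
  {"dr":[0,0,0],"offset":[0,0.14,-0.003],"hand":-1},
])

```text
time_s: 13.5
eef_pos: [556.6, 115.9, 257.9]
ee_rot: [0.0, 1.0, -0.018, -0.0]
force: [0.2, 1.5, 4.9]
grip_width: 0.081
grip_force: 20.3
```

Call:
arm_command([
  {"dr":[0,0,0],"offset":[0,0.14,0.01],"hand":-1},
  {"dr":[0,0,0],"offset":[0,0.138,0.024],"hand":-1},
  {"dr":[0,0,0],"offset":[0,0.135,0.037],"hand":-1},
  {"dr":[0,0,0],"offset":[0,0.131,0.05],"hand":-1},
  {"dr":[0,0,0],"offset":[0,0.126,0.062],"hand":-1},
  {"dr":[0,0,0],"offset":[0,0,0],"hand":-1},
  {"dr":[0,0,0],"offset":[0,0,0],"hand":-1},
])

```text
time_s: 14.2
eef_pos: [553.6, 36.3, 235.6]
ee_rot: [0.0, 1.0, -0.019, -0.001]
force: [-2.7, -1.9, 1.1]
grip_width: 0.082
grip_force: 19.9
```

Run:
```python
from h import *
e=ctrl.sense();print(e["eef_pos"],e["grip_width"],e["force"])
h=np.array([553.9,47.8])+74*np.array([.036,.9993])
d=e["eef_pos"][:2]-h;print(-(d@[.036,.9993]),174*np.cos(1.065),84.4+174*np.sin(1.065),"xoff",d@[.9993,-.036])
```

```text
[553.60371495  36.29756219 235.56035378] 0.08189852180177927 [-2.70709377 -1.87016749  1.13343461]
85.49739262478099 84.30373284181348 236.61327349786595 xoff 0.11801011055051358
```

Call:
arm_command([
  {"dr":[0,0,0],"offset":[0,0.119,0.074],"hand":-1},
  {"dr":[0,0,0],"offset":[0,0.111,0.085],"hand":-1},
  {"dr":[0,0,0],"offset":[0,0.103,0.095],"hand":-1},
  {"dr":[0,0,0],"offset":[0,0.093,0.105],"hand":-1},
  {"dr":[0,0,0],"offset":[0,0.082,0.113],"hand":-1},
  {"dr":[0,0,0],"offset":[0,0.071,0.121],"hand":-1},
  {"dr":[0,0,0],"offset":[0,0.059,0.127],"hand":-1},
  {"dr":[0,0,0],"offset":[0,0.046,0.132],"hand":-1},
])

```text
time_s: 15.0
eef_pos: [550.7, -45.6, 132.2]
ee_rot: [-0.0, 1.0, -0.019, -0.0]
force: [-0.6, 6.3, 0.1]
grip_width: 0.079
grip_force: 19.7
```

Call:
arm_command([
  {"dr":[0,0,0],"offset":[0,0.02,0.07],"hand":-1},
  {"dr":[0,0,0],"offset":[0,0.014,0.066],"hand":-1},
  {"dr":[0,0,0],"offset":[0,0.012,0.07],"hand":-1},
  {"dr":[0,0,0],"offset":[0,0.008,0.069],"hand":-1},
  {"dr":[0,0,0],"offset":[0,0.004,0.06],"hand":-1},
  {"dr":[0,0,0],"offset":[0,0.002,0.04],"hand":-1},
  {"dr":[0,0,0],"offset":[0,0,0],"hand":-1},
  {"dr":[0,0,0],"offset":[0,0,0],"hand":-1},
])

```text
time_s: 15.8
eef_pos: [550.5, -51.9, 88.1]
ee_rot: [-0.0, 1.0, -0.018, -0.0]
force: [-2.4, 5.2, -1.1]
grip_width: 0.084
grip_force: 19.4
```

Call:
arm_command([
  {"dr":[0,0,0],"offset":[0,0,0.01],"hand":-1},
  {"dr":[0,0,0],"offset":[0,0,0.01],"hand":-1},
  {"dr":[0,0,0],"offset":[0,0,0.01],"hand":-1},
  {"dr":[0,0,0],"offset":[0,0,0],"hand":-1},
  {"dr":[0,0,0],"offset":[0,0,0],"hand":-1},
])

```text
time_s: 16.3
eef_pos: [550.7, -52.0, 86.2]
ee_rot: [-0.0, 1.0, -0.018, 0.0]
force: [-8.0, 6.0, 13.3]
grip_width: 0.078
grip_force: 20.7
```

Call:
arm_command([
  {"dr":[0,0,0],"offset":[0,0,0.006],"hand":-1},
  {"dr":[0,0,0],"offset":[0,0,0.006],"hand":-1},
  {"dr":[0,0,0],"offset":[0,0,0],"hand":-1},
  {"dr":[0,0,0],"offset":[0,0,0],"hand":-1},
])

```text
time_s: 16.7
eef_pos: [550.8, -52.0, 85.9]
ee_rot: [0.0, 1.0, -0.018, 0.001]
force: [-12.0, 6.7, 23.1]
grip_width: 0.083
grip_force: 21.6
```

Call:
arm_command([
  {"dr":[0,0,0],"offset":[0,0,0],"hand":-0.6},
  {"dr":[0,0,0],"offset":[0,0,0],"hand":-0.6},
  {"dr":[0,0,0],"offset":[0,0,0],"hand":-0.6},
  {"dr":[0,0,0],"offset":[0,0,-0.1],"hand":-0.6},
  {"dr":[0,0,0],"offset":[0,0,-0.2],"hand":-0.6},
  {"dr":[0,0,0],"offset":[0,0,-0.1],"hand":-0.6},
  {"dr":[0,0,0],"offset":[0,0,0],"hand":-1},
  {"dr":[0,0,0],"offset":[0,0,0],"hand":-1},
])

```text
time_s: 17.5
eef_pos: [550.5, -52.4, 131.3]
ee_rot: [0.0, 1.0, -0.018, -0.0]
force: [-0.5, 0.3, -0.5]
grip_width: 0.002
grip_force: 0.0
```

Call:
arm_command([
  {"dr":[0,0,0],"offset":[0,0,0],"hand":-1},
  {"dr":[0,0,0],"offset":[0,0,0],"hand":-1},
])

```text
time_s: 17.7
eef_pos: [550.3, -52.3, 130.8]
ee_rot: [-0.0, 1.0, -0.018, -0.001]
force: [-0.2, 0.2, -0.0]
grip_width: -0.002
grip_force: 0.0
```

Run:
```python
from h import *
np.set_printoptions(precision=1,suppress=True)
e=ctrl.sense();print(e["eef_pos"],e["grip_width"],e["force"])
s=ctrl.capture("side")[...,::-1].copy()
u=np.array([.036,.9993]);v=np.array([.9993,-.036]);c=np.array([553.9,47.8])
k=4.5;o=[240,125];sub=cv2.resize(s[125:255,240:415],None,fx=k,fy=k,interpolation=cv2.INTER_CUBIC)
X=[np.r_[c-100*u+a*v,100.5] for a in(-40,40)]
q=(proj("side",X)-o+.5)*k-.5
for p in q: cv2.circle(sub,tuple(int(i) for i in p.round()),3,(0,0,255),1)
cv2.imwrite("pics/closed.png",sub)
```

```text
[550.3 -52.3 130.8] -0.0015946889239591474 [-0.2  0.2 -0. ]
```

View pics/closed.png

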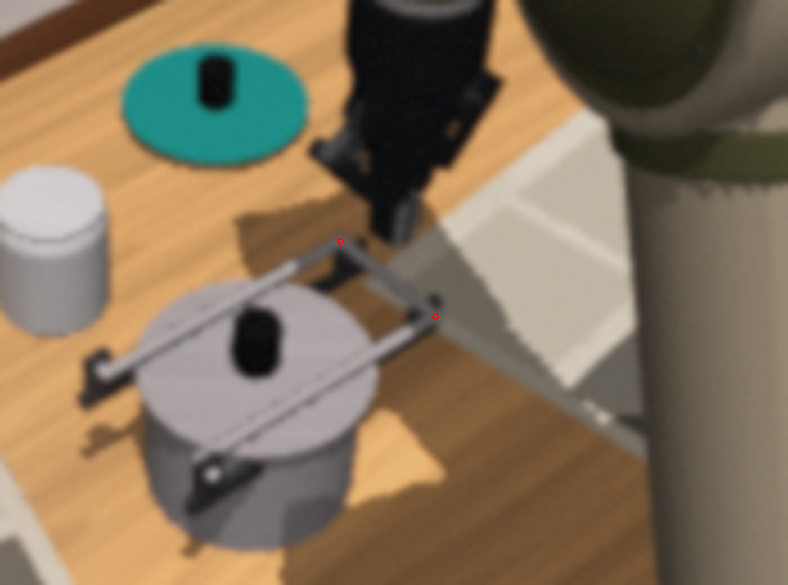

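The bar lies at the predicted closed position in the hooks. A gentle press from above with shut fingers will confirm it.

Call:
arm_command([
  {"dr":[0,0,0],"offset":[0,0,0.08],"hand":-1},
  {"dr":[0,0,0],"offset":[0,0,0.08],"hand":-1},
  {"dr":[0,0,0],"offset":[0,0,0.03],"hand":-1},
  {"dr":[0,0,0],"offset":[0,0,0],"hand":-1},
  {"dr":[0,0,0],"offset":[0,0,0],"hand":-1},
])

```text
time_s: 18.25
eef_pos: [550.7, -52.4, 108.8]
ee_rot: [-0.0, 1.0, -0.018, 0.0]
force: [0.0, 0.1, 0.2]
grip_width: 0.006
grip_force: 0.0
```

Call:
arm_command([
  {"dr":[0,0,0],"offset":[0,0,0.008],"hand":-1},
  {"dr":[0,0,0],"offset":[0,0,0.008],"hand":-1},
  {"dr":[0,0,0],"offset":[0,0,0.006],"hand":-1},
  {"dr":[0,0,0],"offset":[0,0,0],"hand":-1},
  {"dr":[0,0,0],"offset":[0,0,0],"hand":-1},
])

```text
time_s: 18.75
eef_pos: [550.6, -52.4, 106.2]
ee_rot: [-0.0, 1.0, -0.018, 0.0]
force: [-0.5, -0.4, -0.8]
grip_width: 0.001
grip_force: 0.0
```

Call:
arm_command([
  {"dr":[0,0,0],"offset":[0,0,0.006],"hand":-1},
  {"dr":[0,0,0],"offset":[0,0,0.006],"hand":-1},
  {"dr":[0,0,0],"offset":[0,0,0],"hand":-1},
  {"dr":[0,0,0],"offset":[0,0,0],"hand":-1},
])

```text
time_s: 19.15
eef_pos: [550.6, -52.4, 104.7]
ee_rot: [-0.0, 1.0, -0.018, -0.0]
force: [-0.6, 0.8, -0.2]
grip_width: -0.001
grip_force: 0.0
```

Call:
arm_command([
  {"dr":[0,0,0],"offset":[0,0,0.006],"hand":-1},
  {"dr":[0,0,0],"offset":[0,0,0],"hand":-1},
  {"dr":[0,0,0],"offset":[0,0,0],"hand":-1},
])

```text
time_s: 19.45
eef_pos: [550.7, -52.4, 104.4]
ee_rot: [0.0, 1.0, -0.018, 0.0]
force: [-2.0, 0.5, 4.4]
grip_width: 0.002
grip_force: 2.5
```

The fingers meet the bar at 104.4 mm, against 104.5 for a fully closed bail. Retracting.

Call:
arm_command([
  {"dr":[0,0,0],"offset":[0,0,-0.1],"hand":-1},
  {"dr":[0,0,0],"offset":[0,0,-0.3],"hand":-1},
  {"dr":[0,0,0],"offset":[0,0,-0.35],"hand":-1},
  {"dr":[0,0,0],"offset":[0,0,-0.3],"hand":-1},
  {"dr":[0,0,0],"offset":[0,0,-0.1],"hand":-1},
  {"dr":[0,0,0],"offset":[0,0,0],"hand":-1},
  {"dr":[0,0,0],"offset":[0,0,0],"hand":-1},
  {"dr":[0,0,0],"offset":[0,0,0],"hand":-1},
])

```text
time_s: 20.25
eef_pos: [550.1, -52.3, 240.3]
ee_rot: [-0.0, 1.0, -0.018, -0.001]
force: [-0.6, 0.9, -0.5]
grip_width: 0.0
grip_force: 0.0
```

```bash
python3 -c "
from rig import ctrl
print(ctrl.sense()['eef_pos'],ctrl.finish_job())"
```

```text
the job is handed in; nothing more can be done
[550.05895539 -52.26733667 240.29407956] None
```

The larger steel lid is seated level on the pot, the bail is closed with its bar in the catch hooks, and the job was handed in at about 20 s; no verdict was returned.

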